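# Set and raise the photo lamp over a cup

## Task

Get the counter photo lamp ready for a picture of the cup below it: fold its tipped-up light head down until it is level, then squeeze the paddle in the grip on top of the telescopic mast and pull the mast up past its first stop to its second, the top. Finish while still holding the grip up there with the paddle squeezed, the head still level, and leave the cup and everything else on the counter where it stands.

Things in the scene. Friction and masses are not known exactly. Their poses are not given: they have to be found in the camera images.
- lamp: The photo lamp's foot, fixed to the counter: dark steel disc 160 mm across and 14 mm thick, with an upright aluminium outer tube 28 mm across (black collar 33 mm across at its top, 152 mm above the counter). Origin: centre of the foot's underside, on the counter. z is up, along the tube; x points to the side on which the light head hangs out; the paddle is on the -y side of the grip. Foot x, y and yaw vary.
- grip (a point): Centre of the black grip block on top of the telescopic mast, on the tube axis; 184 mm above the counter with the mast fully down, and it rises with the mast. The block is 34 mm (lamp x) by 30 mm (lamp y) by 56 mm high. On its -y face the grey paddle, 24 mm wide and 44 mm high and centred at the same height, stands 6 mm proud, so grip and paddle measure 36 mm across y at rest and 31 mm with the paddle squeezed in. Both y sides are clear. Axes as lamp.
- mast (a joint): How far the mast is drawn up: 0 fully down (where it starts), 0.050 first stop, 0.100 second stop, the end of its travel. A spring pin locks it at each stop (2 mm of play) unless the paddle is squeezed; then it slides freely: 3.5 to 5.5 N of weight, 1.5 N of friction. If the paddle is let out on the way, the pin drags on the tube: the mast sticks or sinks, and locks at the next stop it meets.
- paddle (a joint): How far the paddle is squeezed into the grip, towards lamp +y: 0 out, 0.005 fully in. It takes 4 N to start and 8 N fully in; a grip across lamp y of 20 N or more, with a pad on the paddle, presses it. From 0.0035 on the lock is free. It springs out when let go.
- hinge (a point): Middle of the head's hinge axis, which runs along lamp y; 32 mm along lamp x from the grip's axis and 12 mm below grip.
- head (a joint): Fold angle of the light head about its hinge: 0 level, positive tipped up (free end above the hinge), -0.6 drooping to 1.25 its limits. It starts tipped up 0.5 to 1.05. The hinge is stiff and stays where it is left: pushing the head down near its free end takes about 2 N, lifting it about 4 N; there is no stop at level.
- head_end (a point): Middle of the free end of the light head, at mid-thickness. The head is a flat aluminium panel, 140 mm long (from 12 to 152 mm from the hinge axis), 90 mm wide, top face 6 mm above and white underside 7 mm below the plane through the hinge axis. Axes turn with the head: x from the hinge to the free end, z out of its top face.
- saucer: White saucer 140 mm across, 12 mm high, on the counter below the light head, 153 to 163 mm from the mast. Origin: centre of its underside.
- cup: White empty cup standing on the saucer, 88 mm across, 58 mm high, with a handle reaching 66 mm from its axis. Origin: centre of its underside.
- tamper: Steel coffee tamper standing near the lamp's foot on the side away from the head: base 58 mm across, 90 mm high. Origin: centre of its underside.
- pitcher: Open steel milk pitcher, 92 mm across with a handle 72 mm out, 105 mm high. Origin: centre of its underside.
- jar: Clear jar with steel cap, 80 mm across, 120 mm high. Origin: centre of its underside.
- portafilter: Portafilter lying on the counter: steel basket 72 mm across, 30 mm high, wooden handle along its -x to 187 mm from the basket's centre. Origin: centre of the basket's underside.
- cup_stack: Two white espresso cups stacked, 66 mm across, 85 mm high. Origin: centre of the underside.

How it is judged:
By the outcome, as a careful person would: the job done as asked, in the order asked, and still so for the second after the job is handed in, while the arm keeps its last pose, push and grip.
It also fails if it takes over 51 s, if anything falls off the work surface, if the arm or the gripper's body presses on something with over 40 N, if the wrist force passes 120 N, or if a joint passes its speed limit or range.

## Robot

A 7-joint arm with a two-finger parallel gripper is mounted at the origin on the work surface. World frame = base frame: x ahead of the robot, y to its left, z up, the work surface at z = 0. Lengths are in mm, angles in rad, forces in N, time in s.
With the tool pointing down it reaches from about 425 to 825 mm from the base axis. Payload 3.6 kg.
Tool frame: the origin (TCP) lies at the very end of the fingers, on their centre line; the grasp point (between the pads) lies env.hold_point_z behind it (env.hold_point_z is the distance from the TCP to the grasp point, in mm); z points along the fingers, y is the line along which they close (so a half turn about z gives the same grasp; the last joint's range is limited). The gripper opens to 85 mm and grips with 20 to 120 N. Pads are 22 mm wide; open, the fingers measure 114 mm over their backs; the gripper's body (76 mm by 85 mm) begins 54 mm behind the grasp point. The pads swing forward as they close: fully open they stand 13 mm farther back than shut.
Start: joints at [1.218, 0.615, -0.013, 1.423, 0.008, 1.103, -0.04], TCP at [208.67, -615.562, 193.097] pointing down, gripper open.
Joint ranges: [-3.12, 3.12], [-0.3, 2.06], [-1.34, 1.32], [0.26, 2.42], [-1.36, 4.5], [0.01, 1.98], [-2.84, 2.84]. Speed limits (rad/s): [2.79, 2.79, 3.14, 3.14, 3.14, 3.14, 3.14].

## Interface

Orientations are given as a unit quaternion [x, y, z, w].
In Python, from cell import env, optics gives the robot as it stands.
- The arm moves only by the shell command python3 -m creep 'ROWS' [FORCE]. ROWS is JSON, a list of rows, each an object of numbers: "x", "y", "z": the shift along the tool's x, y, z each as a share of 200 mm, from -1 to 1; "ax", "ay", "az": the turn, a rotation vector about the tool's x, y, z each as a share of 30 degrees, from -1 to 1; "grip": the opening, from 0 (shut) to 1 (fully open). In form: [{"x": .., "y": .., "z": .., "ax": .., "ay": .., "az": .., "grip": ..}, ...]. A call has 1 to 5 rows; each row is the pose to reach, as a shift and turn from the pose commanded when the call began, along the tool's axes at that moment; what a row does not reach only later rows make up. A row lasts 1/10 s, in which the tool goes at most 50 mm and 8.59 degrees, less where a joint would pass 70% of its speed; a pose out of reach is approached as far as the arm can. A call with a number of a shift or a turn outside -1 to 1 is refused whole. A call with a gripper value outside its range is refused whole. The fingers move at their own pace and stop on an object; FORCE is the grip in N (left out, the last holds). Time passes only in rows, so rows that repeat a pose let the fingers close. It gives the time, the measured TCP pose, the force, the opening and the grip force at its end, in the units of the state.
- env.observe(): the state, without advancing time (a new reading comes with each control period).
- optics.read_camera(name): name is "side" or "top" or "wrist"; returns a dict with "color" (420x560x3 uint8, red, green, blue), "intrinsics" (3x3 intrinsics, pixels), "cam_to_world" (4x4, takes a point from camera to world coordinates); the wrist camera has in their place "hand_eye" (4x4, takes a point from camera to tool coordinates, whose origin is the TCP and whose axes are the flange's). Camera axes: x right, y down, z forward; pixel columns grow to the right and rows downward; lengths in mm; the calibration is good to about 2 mm. The wrist camera is an equidistant fisheye: a pixel r from the principal point sees the ray r / f radians off the axis. A picture is of the moment at which its call begins: read the wrist's pose just before it. There is no depth.
- env.sign_off(): hands the job in; it is judged then, once.
The state is a dict: "time": time; "qpos": joint angles; "qvel": joint speeds; "joint_torque": joint torques, N m; "position": TCP position; "eef_rot": TCP orientation; "wrist_force": force on the tool from outside, world axes, zero at the start; "wrist_torque": the same for the moment, N m; "width": finger opening in mm; "gripper_force": force on a finger pad.
Only numpy, scipy, OpenCV 4.12 (cv2) and the standard library are available. Lean on these libraries where they do the work, as an engineer would, in place of code of your own. Each camera call takes 0.05 s, during which the arm holds its last target. There are 200 camera calls.

## Working session

There is one attempt and no reset: what is moved stays moved. The work goes in short steps, Python scripts to look and compute and a shell command to move; the robot and the scene stay as the last step left them, time stands still between calls to the robot, and variables do not carry over. Pictures are saved under pics/ and viewed, at most 10 in all, crops included, and the job is handed in when it is done.

```bash
mkdir -p pics; ls
python3 - <<'E'
from cell import env, optics
import cv2,numpy as np
s=env.observe(); print(s, env.hold_point_z)
for n in("side","top"):
    r=optics.read_camera(n); cv2.imwrite(f"pics/{n}0.png",r["color"][:,:,::-1]); print(n,r["intrinsics"].tolist(),np.round(r["cam_to_world"],4).tolist())
r=optics.read_camera("wrist");print(r["intrinsics"].tolist(),np.round(r["hand_eye"],4).tolist())
E
```

```text
pics
{'time': 0.0, 'qpos': array([ 1.2175146 ,  0.61591949, -0.01264547,  1.42493922,  0.00813234,
        1.10338243, -0.04041675]), 'qvel': array([ 2.21211636e-04,  2.55753747e-04,  1.59702345e-03,  7.20746603e-04,
        2.56529417e-04, -5.05308379e-04,  4.76483721e-05]), 'joint_torque': array([ 1.75233563e-04, -4.69211376e+01,  2.59240055e-01, -1.71032238e+01,
        9.94889211e-03,  9.45646316e-03, -1.69831722e-06]), 'position': array([ 208.37943437, -614.76686262,  191.92466081]), 'eef_rot': array([ 9.86673356e-01,  1.62708332e-01, -2.36063982e-04, -1.27726992e-03]), 'wrist_force': array([ 0.1658745 , -0.1833611 ,  0.26540537]), 'wrist_torque': array([-0.03580154,  0.02421933,  0.00077207]), 'gripper_force': 0.0, 'width': 85.43663724418438} 18.700000000000003
side [[470.67693768636497, 0.0, 276.253449153902], [0.0, 470.67693768636497, 206.28938130641367], [0.0, 0.0, 1.0]] [[-0.7893, -0.3974, 0.4681, -6.7541], [-0.6139, 0.4951, -0.6148, 783.5466], [0.0126, -0.7726, -0.6347, 906.6757], [0.0, 0.0, 0.0, 1.0]]
top [[444.6149141504016, 0.0, 279.7847413431794], [0.0, 444.6149141504016, 207.82746014881255], [0.0, 0.0, 1.0]] [[0.016, -0.9956, 0.0921, 455.865], [-0.9998, -0.0166, -0.0052, 25.0096], [0.0067, -0.092, -0.9957, 1196.0887], [0.0, 0.0, 0.0, 1.0]]
[[325.19226210127806, 0.0, 279.04119854522816], [0.0, 325.19226210127806, 205.86940496171064], [0.0, 0.0, 1.0]] [[0.0005, -0.9492, -0.3146, 80.4511], [1.0, 0.0, 0.0014, -0.4126], [-0.0014, -0.3146, 0.9492, -180.7609], [0.0, 0.0, 0.0, 1.0]]
```

View pics/side0.png

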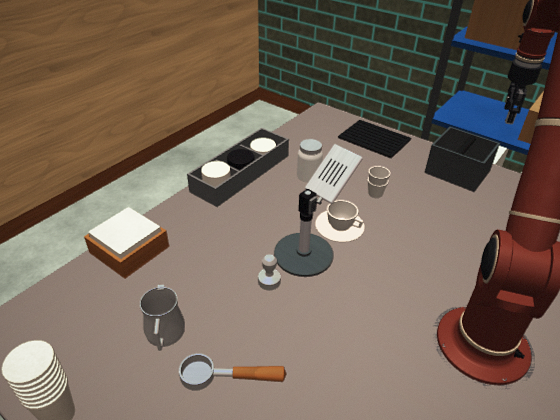

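View pics/top0.png

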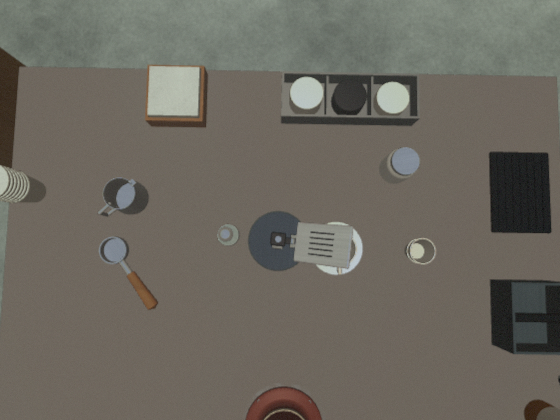

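The side view shows the lamp at about (305,225) px, with the head tipped up to about (340,165). In the top view the foot is at about (277,240), the grip at (278,240) and the head runs right to (352,245). So lamp x is roughly world -y and the paddle faces the robot. Next I'll take one enlarged crop to pick the corners.

Run:
```python
import cv2,numpy as np
t=cv2.imread("pics/top0.png")[195:295,220:370]; s=cv2.imread("pics/side0.png")[135:285,265:375]
t=cv2.resize(t,None,fx=2.9,fy=2.9,interpolation=cv2.INTER_CUBIC); s=cv2.resize(s,None,fx=3,fy=3,interpolation=cv2.INTER_CUBIC)
c=np.zeros((450,770,3),np.uint8); c[:290,:435]=t; c[:450,440:770]=s
cv2.imwrite("pics/crop0.png",c)
# foot: dark pixels in top
g=cv2.imread("pics/top0.png"); h=cv2.cvtColor(g,cv2.COLOR_BGR2HSV)
m=(g.max(2)<70).astype(np.uint8); m[:,:240]=0;m[:,320:]=0;m[:195]=0;m[285:]=0
m=cv2.morphologyEx(m,cv2.MORPH_CLOSE,np.ones((5,5),np.uint8))
cs,_=cv2.findContours(m,0,1);k=max(cs,key=cv2.contourArea)
print(cv2.boundingRect(k),cv2.contourArea(k),g[225,260],g[200,260])
```

```text
(270, 231, 25, 17) 252.0 [77 73 67] [ 94 102 110]
```

View pics/crop0.png

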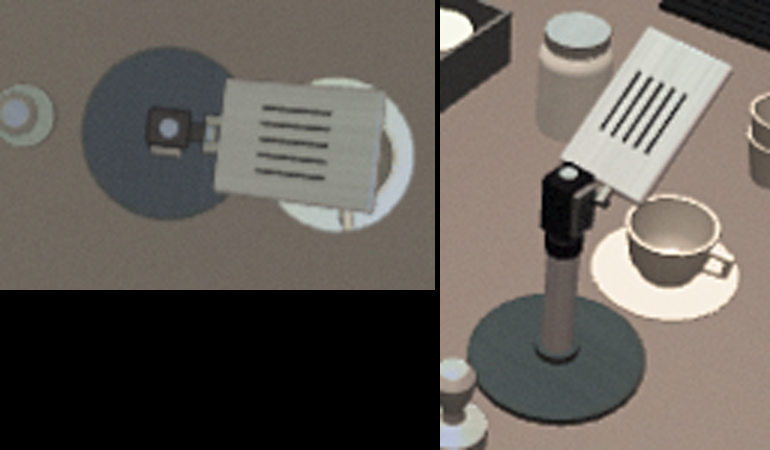

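The crop shows the foot circle centred at (168,132), the grip top at (168,127), and the head's free corners at (385,90) and (375,210) in the top view, or (652,27) and (732,67) in the side view.

```bash
cat > h.py <<'E'
import numpy as np
from cell import env, optics
from scipy.spatial.transform import Rotation as R
K={"side":(470.677,276.253,206.289,np.array([[-0.7893,-0.3974,0.4681,-6.7541],[-0.6139,0.4951,-0.6148,783.5466],[0.0126,-0.7726,-0.6347,906.6757]])),
"top":(444.615,279.785,207.827,np.array([[0.016,-0.9956,0.0921,455.865],[-0.9998,-0.0166,-0.0052,25.0096],[0.0067,-0.092,-0.9957,1196.0887]]))}
def ray(n,u,v):
    f,cx,cy,T=K[n]; d=T[:,:3]@[(u-cx)/f,(v-cy)/f,1]; return T[:,3],d/np.linalg.norm(d)
def plane(n,u,v,z):
    o,d=ray(n,u,v); return o+d*(z-o[2])/d[2]
def tri(a,b):
    (o,d),(p,e)=ray("top",*a),ray("side",*b)
    t=np.linalg.lstsq(np.c_[d,-e],p-o,rcond=None)[0]; A,B=o+d*t[0],p+e*t[1]
    return (A+B)/2,np.linalg.norm(A-B)
def tool(p):  # world point -> tool axes offset from TCP
    s=env.observe(); return R.from_quat(s["eef_rot"]).inv().apply(np.asarray(p)-s["position"])
E
python3 - <<'E'
from h import *
T=lambda x,y:(220+x/2.9,195+y/2.9); S=lambda x,y:(265+(x-440)/3,135+y/3)
print("foot",plane("top",*T(168.5,132.5),14),"griptop",plane("top",*T(168,127),213),plane("side",*S(569,172),213))
print("foot side",plane("side",*S(556,356),14))
P=[tri(T(*a),S(*b)) for a,b in [((385,90),(652,27)),((375,210),(732,67)),((225,80),(562,160)),((215,192),(642,200))]]
for p,e in P: print(p.round(1),round(e,1))
q=[p for p,e in P]; l=(q[0]+q[1]-q[2]-q[3])/2; w=(q[0]+q[2]-q[1]-q[3])/2
print("len",np.linalg.norm(l),"pitch",np.arctan2(l[2],np.hypot(*l[:2])),"yaw",np.arctan2(l[1],l[0]),"yaw from y",np.arctan2(w[1],w[0])-np.pi/2)
E
```

```text
foot [477.62206712  21.89006621  14.        ] griptop [478.12642206  22.86401738 213.        ] [477.66678582  21.80846567 213.        ]
foot side [472.51916729  30.10940253  14.        ]
[ 505.1 -134.6  262.9] 2.9
[ 420.  -126.9  261.2] 0.4
[515.3 -22.3 181.3] 2.9
[428.8 -14.6 185.9] 0.2
len 137.34900598862114 pitch 0.6082676749124125 yaw -1.6553854518027882 yaw from y -1.6597924437810916
```

```bash
cat >> h.py <<'E'
L=np.array([477.8,22.3,0]); YAW=-1.657
lx=np.array([np.cos(YAW),np.sin(YAW),0]); ly=np.array([-lx[1],lx[0],0])
def go(p):  # shares towards TCP at p, tool down, tool y along lamp y
    s=env.observe(); r=R.from_quat(s["eef_rot"]); G=R.from_matrix(np.c_[-lx,ly,[0,0,-1]])
    print("t",s["time"],"tcp",s["position"].round(1),"F",s["wrist_force"].round(1),"w",round(s["width"],1),"gf",round(s["gripper_force"],1))
    print("shift/200",(tool(p)/200).round(3),"turn/30",(np.degrees((r.inv()*G).as_rotvec())/30).round(3))
E
python3 -c "
from h import *
go(L+lx*142+[0,0,300])"
```

```text
t 0.15 tcp [ 208.5 -615.   192.2] F [-0.6 -0.6 -0.7] w 85.4 gf 0.0
shift/200 [ 2.013 -1.936 -0.535] turn/30 [-3.000e-03 -2.000e-03 -2.211e+00]
```

```bash
python3 -m creep '[{"z":-0.25,"grip":0},{"z":-0.5,"grip":0},{"x":0.3,"y":-0.2,"z":-0.53,"az":-0.25,"grip":0},{"x":0.5,"y":-0.35,"z":-0.53,"az":-0.5,"grip":0},{"x":0.65,"y":-0.5,"z":-0.53,"az":-0.75,"grip":0}]' 20; python3 -c "
from h import *
go(L+lx*142+[0,0,300])"
```

```text
t 0.15 tcp [ 208.5 -615.   192.2] F [-0.6 -0.6 -0.7] w 85.4 gf 0.0
shift/200 [ 2.013 -1.936 -0.535] turn/30 [-3.000e-03 -2.000e-03 -2.211e+00]validation failed for argument at $[0]...
```

```bash
python3 -m creep '[{"x":0,"y":0,"z":-0.25,"ax":0,"ay":0,"az":0,"grip":0},{"x":0,"y":0,"z":-0.5,"ax":0,"ay":0,"az":0,"grip":0},{"x":0.2,"y":-0.15,"z":-0.53,"ax":0,"ay":0,"az":-0.25,"grip":0},{"x":0.4,"y":-0.3,"z":-0.53,"ax":0,"ay":0,"az":-0.5,"grip":0},{"x":0.55,"y":-0.45,"z":-0.53,"ax":0,"ay":0,"az":-0.75,"grip":0}]' 20; python3 -c "
from h import *
go(L+lx*142+[0,0,300])"
```

```text
time: 0.65
position: [286.3, -492.7, 299.3]
eef_rot: [0.935, 0.356, 0.001, 0.0]
wrist_force: [1.1, -0.4, -0.7]
width: 12.3
gripper_force: 0.0
t 0.65 tcp [ 286.3 -492.7  299.3] F [ 1.1 -0.4 -0.7] w 12.3 gf 0.0
shift/200 [ 1.911e+00 -8.000e-01 -1.000e-03] turn/30 [ 0.003 -0.002 -1.447]
```

```bash
python3 -m creep '[{"x":0.2,"y":-0.1,"z":0,"ax":0,"ay":0,"az":-0.25,"grip":0},{"x":0.4,"y":-0.2,"z":0,"ax":0,"ay":0,"az":-0.5,"grip":0},{"x":0.6,"y":-0.28,"z":0,"ax":0,"ay":0,"az":-0.75,"grip":0},{"x":0.8,"y":-0.36,"z":0,"ax":0,"ay":0,"az":-1,"grip":0},{"x":1,"y":-0.42,"z":0,"ax":0,"ay":0,"az":-1,"grip":0}]' 20; python3 -c "
from h import *
go(L+lx*142+[0,0,300])"
```

```text
time: 1.15
position: [379.0, -298.1, 299.1]
eef_rot: [0.812, 0.583, -0.0, -0.0]
wrist_force: [0.8, -0.1, 0.6]
width: 0.2
gripper_force: 0.0
t 1.15 tcp [ 379.  -298.1  299.1] F [ 0.8 -0.1  0.6] w 0.2 gf 0.0
shift/200 [ 0.986  0.124 -0.004] turn/30 [-0.001 -0.    -0.457]
```

```bash
python3 -m creep '[{"x":0.2,"y":0.03,"z":-0.05,"ax":0,"ay":0,"az":-0.23,"grip":0},{"x":0.4,"y":0.06,"z":-0.05,"ax":0,"ay":0,"az":-0.457,"grip":0},{"x":0.6,"y":0.09,"z":-0.05,"ax":0,"ay":0,"az":-0.457,"grip":0},{"x":0.8,"y":0.11,"z":-0.03,"ax":0,"ay":0,"az":-0.457,"grip":0},{"x":0.986,"y":0.124,"z":0,"ax":0,"ay":0,"az":-0.457,"grip":0}]' 20; python3 -m creep '[{"x":0,"y":0,"z":0,"ax":0,"ay":0,"az":0,"grip":0}]'
python3 - <<'E'
from h import *
import cv2
go(L+lx*142+[0,0,250])
r=optics.read_camera("wrist"); s=optics.read_camera("side")
a=r["color"][:,:,::-1]; b=cv2.resize(s["color"][110:260,250:400,::-1],None,fx=2.4,fy=2.4,interpolation=2)
c=np.zeros((420,800,3),np.uint8); c[:,:]=0; c[:320,:427]=cv2.resize(a,(427,320)); c[:360,430:790]=b
cv2.imwrite("pics/w1.png",c)
E
```

```text
time: 1.65
position: [466.6, -119.5, 299.2]
eef_rot: [0.738, 0.675, 0.0, 0.0]
wrist_force: [0.0, -0.2, 1.0]
width: 0.1
gripper_force: 0.0
time: 1.75
position: [467.1, -114.4, 298.6]
eef_rot: [0.734, 0.679, 0.001, -0.002]
wrist_force: [-1.2, -0.5, -0.5]
width: -0.3
gripper_force: 0.0
t 1.75 tcp [ 467.1 -114.4  298.6] F [-1.2 -0.5 -0.5] w -0.3 gf 0.0
shift/200 [-0.025 -0.006  0.243] turn/30 [-0.001 -0.008  0.018]
```

View pics/w1.png

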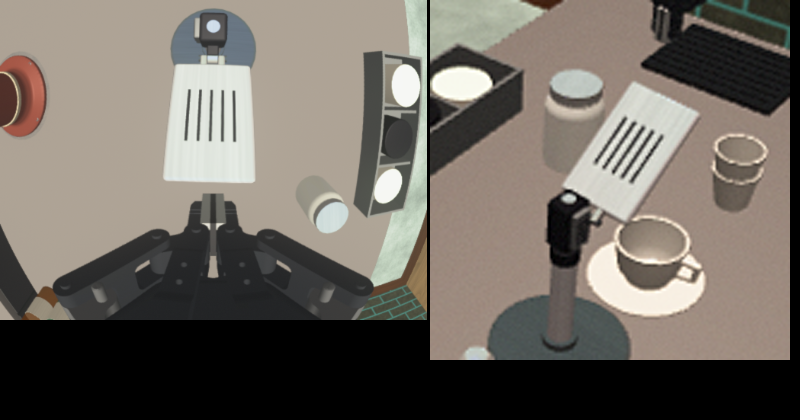

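The fingers hang centred over the free end of the head: the tip is at (212,195) in the wrist view and the panel edge at row 180. Now I'll press down.

```bash
python3 -m creep '[{"x":0,"y":-0.006,"z":0.1,"ax":0,"ay":0,"az":0.018,"grip":0},{"x":0,"y":-0.006,"z":0.2,"ax":0,"ay":0,"az":0.018,"grip":0},{"x":0,"y":-0.006,"z":0.25,"ax":0,"ay":0,"az":0.018,"grip":0},{"x":0,"y":-0.006,"z":0.3,"ax":0,"ay":0,"az":0.018,"grip":0},{"x":0,"y":-0.006,"z":0.35,"ax":0,"ay":0,"az":0.018,"grip":0}]' ; python3 -c "
from h import *
go(L+lx*137+[0,0,178])"
```

```text
time: 2.35
position: [465.0, -122.1, 228.9]
eef_rot: [0.741, 0.671, 0.0, 0.001]
wrist_force: [-0.2, -1.8, 5.5]
width: -0.1
gripper_force: 3.2
t 2.35 tcp [ 465.  -122.1  228.9] F [-0.2 -1.8  5.5] w -0.1 gf 3.2
shift/200 [0.04  0.001 0.255] turn/30 [ 0.002  0.001 -0.025]
```

```bash
python3 -m creep '[{"x":0,"y":0,"z":0.05,"ax":0,"ay":0,"az":0,"grip":0},{"x":0,"y":0,"z":0.1,"ax":0,"ay":0,"az":0,"grip":0},{"x":0,"y":0,"z":0.15,"ax":0,"ay":0,"az":0,"grip":0},{"x":0,"y":0,"z":0.18,"ax":0,"ay":0,"az":0,"grip":0},{"x":0,"y":0,"z":0.2,"ax":0,"ay":0,"az":0,"grip":0}]' ; python3 -m creep '[{"x":0,"y":0,"z":0.01,"ax":0,"ay":0,"az":0,"grip":0},{"x":0,"y":0,"z":0.01,"ax":0,"ay":0,"az":0,"grip":0}]' ; python3 -c "
from h import *
go(L+lx*142+[0,0,178])"
```

```text
time: 2.85
position: [464.6, -121.1, 188.5]
eef_rot: [0.741, 0.672, -0.0, -0.0]
wrist_force: [0.5, 0.2, 2.6]
width: 0.0
gripper_force: 1.1
time: 3.05
position: [464.5, -120.9, 186.8]
eef_rot: [0.741, 0.672, -0.0, -0.0]
wrist_force: [0.7, 0.1, -0.2]
width: 0.1
gripper_force: 0.0
t 3.05 tcp [ 464.5 -120.9  186.8] F [ 0.7  0.1 -0.2] w 0.1 gf 0.0
shift/200 [0.009 0.004 0.044] turn/30 [-0.001 -0.001 -0.022]
```

```bash
python3 -m creep '[{"x":0,"y":0,"z":0.015,"ax":0,"ay":0,"az":0,"grip":0},{"x":0,"y":0,"z":0.03,"ax":0,"ay":0,"az":0,"grip":0},{"x":0,"y":0,"z":0.044,"ax":0,"ay":0,"az":0,"grip":0},{"x":0,"y":0,"z":0.044,"ax":0,"ay":0,"az":0,"grip":0},{"x":0,"y":0,"z":0.044,"ax":0,"ay":0,"az":0,"grip":0}]'
python3 - <<'E'
from h import *
import cv2
go(L+lx*142+[0,0,178])
s=optics.read_camera("side");t=optics.read_camera("top")
a=cv2.resize(t["color"][200:290,235:365,::-1],None,fx=3,fy=3,interpolation=2); b=cv2.resize(s["color"][150:260,280:400,::-1],None,fx=3.3,fy=3.3,interpolation=2)
c=np.zeros((400,800,3),np.uint8); c[:270,:390]=a; c[:363,395:791]=b
cv2.imwrite("pics/l1.png",c)
E
```

```text
time: 3.55
position: [464.4, -120.8, 177.9]
eef_rot: [0.741, 0.672, -0.0, -0.001]
wrist_force: [0.2, 1.1, -0.4]
width: 0.0
gripper_force: 0.0
t 3.55 tcp [ 464.4 -120.8  177.9] F [ 0.2  1.1 -0.4] w 0.0 gf 0.0
shift/200 [ 0.009  0.005 -0.   ] turn/30 [-0.002 -0.001 -0.022]
```

View pics/l1.png

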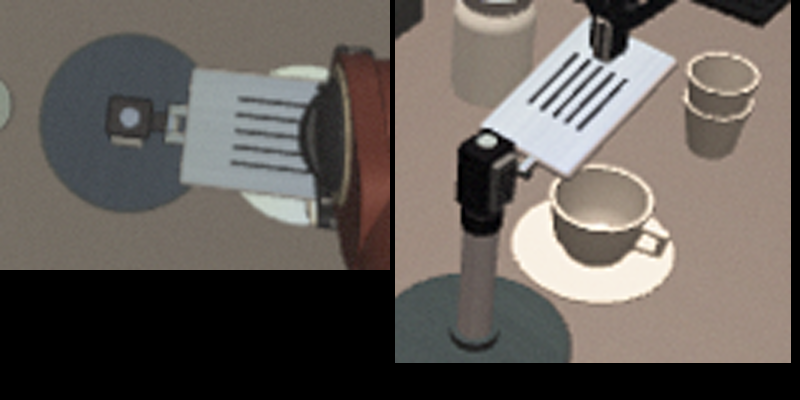

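The fingertips are on the panel at height 178 and it looks level. The side crop's robot-side corners are at (675,60) and (570,175), so I'll check those against a level panel.

```bash
cat >> h.py <<'E'
def pix(n,P):
    f,cx,cy,T=K[n]; c=T[:,:3].T@(np.asarray(P)-T[:,3]); return np.array([cx+f*c[0]/c[2],cy+f*c[1]/c[2]])
def corner(th,s,w,up=0):  # head top-face corner
    return L+[0,0,172+up]+lx*(32+s*np.cos(th)-6*np.sin(th))+np.array([0,0,s*np.sin(th)+6*np.cos(th)])+ly*w
E
python3 - <<'E'
from h import *
C=lambda p:((p-[280,150])*3.3+[395,0]).round(1)
for th in(-.05,0,.05,.1): print(th,[C(pix("side",corner(th,s,w))) for s,w in((152,-45),(12,-45),(12,45))])
E
```

```text
-0.05 [array([674.4, 104.1]), array([568.5, 176.9]), array([476.3, 126.4])]
0 [array([675.6,  96.5]), array([568.4, 176.4]), array([476.1, 126. ])]
0.05 [array([676.5,  89. ]), array([568.2, 176. ]), array([475.9, 125.5])]
0.1 [array([677.1,  81.7]), array([568. , 175.6]), array([475.7, 125.1])]
```

Run:
```python
from h import *
C=lambda p:((p-[280,150])*3.3+[395,0]).round(1)
p=env.observe()["position"]; print(p,"tcp px",C(pix("side",p)),C(pix("side",p+[0,0,30])))
for th in(.15,.2,.25,.3): print(th,C(pix("side",corner(th,152,-45))))
import cv2
s=optics.read_camera("side");b=cv2.resize(s["color"][110:230,290:390,::-1],None,fx=5,fy=5,interpolation=2); cv2.imwrite("pics/l2.png",b)
```

```text
[ 464.40682748 -120.84635773  178.03400378] tcp px [600.9  95.4] [604.8  64.5]
0.15 [677.5  74.6]
0.2 [677.6  67.8]
0.25 [677.4  61.1]
0.3 [676.9  54.7]
```

View pics/l2.png

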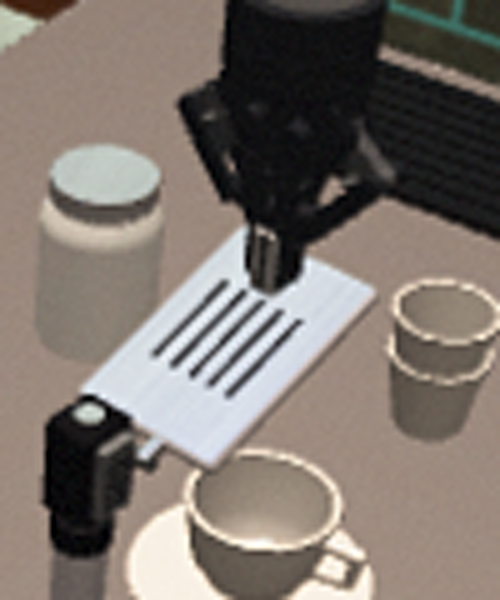

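The head is still tipped by about 0.25, and the visible fingertip is about 35 mm above the reported TCP. I'll check the reading before trusting it any further.

Run:
```python
from h import *
import cv2
print("w1 tcp px", ((pix("side",[467.1,-114.4,298.6])-[250,110])*2.4+[430,0]).round(1))
s=env.observe(); print({k:np.round(v,3) for k,v in s.items()})
r=optics.read_camera("side"); print(np.round(r["intrinsics"],1).tolist(),np.round(r["cam_to_world"],3).tolist())
a=optics.read_camera("wrist");c=cv2.imwrite("pics/w2.png",a["color"][:,:,::-1])
```

```text
w1 tcp px [658.2  72.3]
{'time': np.float64(3.7), 'qpos': array([ 0.522,  0.401, -0.435,  1.911,  0.215,  0.876, -0.118]), 'qvel': array([-0.   , -0.002, -0.   , -0.003,  0.004, -0.001, -0.001]), 'joint_torque': array([ 2.0000e-03, -3.3007e+01, -2.7280e+00, -1.4394e+01,  6.0000e-03,
        3.0000e-03,  0.0000e+00]), 'position': array([ 464.46 , -120.902,  178.085]), 'eef_rot': array([ 0.741,  0.672, -0.   , -0.   ]), 'wrist_force': array([ 0.096, -0.205,  0.75 ]), 'wrist_torque': array([ 0.017, -0.024, -0.015]), 'gripper_force': np.float64(0.0), 'width': np.float64(0.285)}
[[470.7, 0.0, 276.3], [0.0, 470.7, 206.3], [0.0, 0.0, 1.0]] [[-0.789, -0.397, 0.468, -6.754], [-0.614, 0.495, -0.615, 783.547], [0.013, -0.773, -0.635, 906.676], [0.0, 0.0, 0.0, 1.0]]
```

View pics/w2.png

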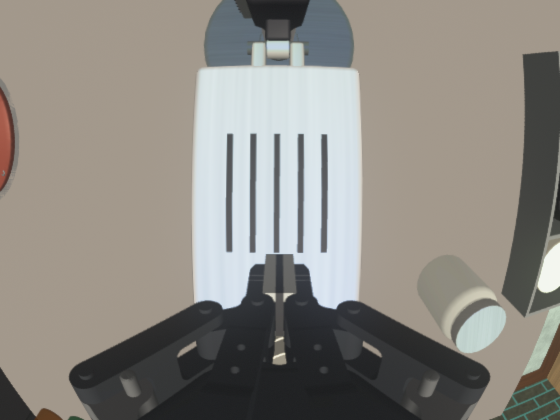

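Both cameras agree that the real fingertip ends about 33 mm short of the reported TCP. In the wrist view it is at row 255 where 221 to 238 was predicted, and in the w1 side view it was off by the same amount. From here I'll trust the pictures: press on and track the head's corner by mask.

```bash
cat >> h.py <<'E'
import cv2
def head(up=0,save=None):  # fold angle from the rightmost panel corner in the side view
    im=optics.read_camera("side")["color"]
    if save: cv2.imwrite(save,im[:,:,::-1])
    m=(im.min(2)>150).astype(np.uint8)
    n,l,st,c=cv2.connectedComponentsWithStats(m)
    a=pix("side",corner(0.1,60,-30,up)).astype(int); w=l[a[1]-6:a[1]+7,a[0]-6:a[0]+7].ravel(); k=np.bincount(w[w>0]).argmax()
    v,u=np.nonzero(l==k); top=u>=u.max()-1; q=(u.max()+.5,v[top].min())
    ths=np.linspace(-.4,1.1,301); P=np.array([pix("side",corner(t,152,-45,up)) for t in ths])
    print("panel",st[k],"corner",q,"th",ths[np.abs(P[:,1]-q[1]).argmin()].round(3),"col",P[np.abs(P[:,1]-q[1]).argmin(),0].round(1))
E
python3 -c "
from h import *
head()
im=cv2.imread('pics/side0.png');print(im[150:170:5,325:352:6].tolist())"
python3 -m creep '[{"x":0,"y":0,"z":0.03,"ax":0,"ay":0,"az":0,"grip":0},{"x":0,"y":0,"z":0.06,"ax":0,"ay":0,"az":0,"grip":0},{"x":0,"y":0,"z":0.09,"ax":0,"ay":0,"az":0,"grip":0},{"x":0,"y":0,"z":0.1,"ax":0,"ay":0,"az":0,"grip":0}]'; python3 -c "
from h import *
head()"
```

```text
panel [ 306  155   59   48 1151] corner (np.float64(364.5), np.int64(167)) th 0.29 col 365.5
[[[121, 133, 150], [203, 210, 208], [210, 219, 216], [206, 214, 211], [151, 155, 165]], [[125, 135, 152], [206, 214, 213], [204, 213, 212], [200, 207, 205], [205, 213, 211]], [[201, 207, 208], [130, 135, 135], [209, 217, 214], [206, 214, 211], [206, 214, 212]], [[195, 203, 205], [120, 126, 124], [49, 51, 53], [156, 162, 160], [200, 208, 204]]]
time: 4.25
position: [464.7, -121.4, 157.6]
eef_rot: [0.741, 0.672, -0.0, -0.0]
wrist_force: [0.2, -1.6, 1.8]
width: 0.1
gripper_force: 1.1
panel [ 306  162   59   42 1014] corner (np.float64(364.5), np.int64(173)) th 0.14 col 365.6
```

```bash
python3 -m creep '[{"x":0,"y":0,"z":0.02,"ax":0,"ay":0,"az":0,"grip":0},{"x":0,"y":0,"z":0.04,"ax":0,"ay":0,"az":0,"grip":0},{"x":0,"y":0,"z":0.05,"ax":0,"ay":0,"az":0,"grip":0},{"x":0,"y":0,"z":0.05,"ax":0,"ay":0,"az":0,"grip":0}]'
python3 - <<'E'
from h import *
head(save="pics/s3.png")
im=cv2.imread("pics/s3.png")[135:235,295:395]
b=cv2.resize(im,None,fx=6,fy=6,interpolation=2)
for th,c in((0,(0,0,255)),(.06,(0,200,0))):
    pts=np.array([(pix("side",corner(th,s,w))-[295,135]+.5)*6 for s,w in((12,-45),(152,-45),(152,45),(12,45))]).astype(int)
    cv2.polylines(b,[pts],True,c,1)
cv2.imwrite("pics/l3.png",b)
E
```

```text
time: 4.7
position: [464.5, -120.8, 147.9]
eef_rot: [0.741, 0.672, -0.0, -0.001]
wrist_force: [-0.6, 0.7, -1.1]
width: 0.3
gripper_force: 0.0
panel [306 165  59  39 932] corner (np.float64(364.5), np.int64(176)) th 0.07 col 365.4
```

View pics/l3.png

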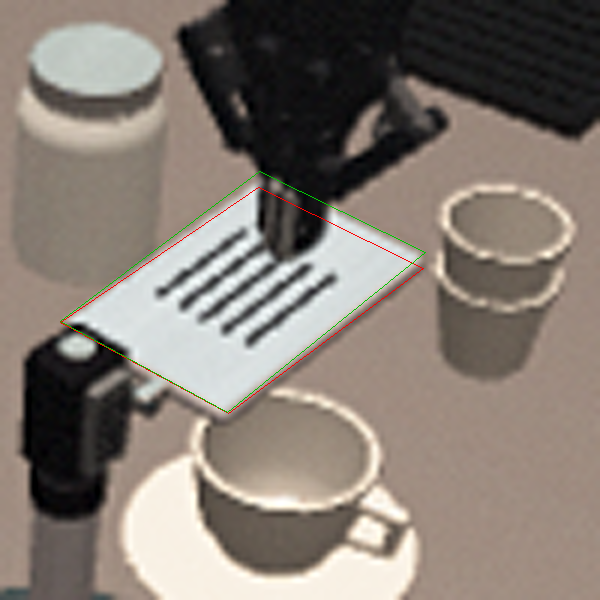

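The overlay shows the far corner at about (422,257), between the outlines for level (red) and 0.06 (green), so the head is at about 0.045. It needs about 5 mm more.

```bash
python3 -m creep '[{"x":0,"y":0,"z":0.012,"ax":0,"ay":0,"az":0,"grip":0},{"x":0,"y":0,"z":0.024,"ax":0,"ay":0,"az":0,"grip":0},{"x":0,"y":0,"z":0.024,"ax":0,"ay":0,"az":0,"grip":0},{"x":0,"y":0,"z":0.024,"ax":0,"ay":0,"az":0,"grip":0}]'
python3 - <<'E'
from h import *
head(save="pics/s4.png")
def lines(f,ths):
    g=cv2.imread(f).min(2).astype(float)
    # robot-side long edge: sub-pixel 50% crossing along columns, far-side edge likewise
    out=[]
    for th in ths:
        d=[]
        for w,sg in((45,-1),):
            for s in np.arange(30,100,5):
                u,v=pix("side",corner(th,s,w)); col=int(round(u)); vv=np.arange(v-8,v+9,.25)
                pr=cv2.remap(g.astype(np.float32),np.full((1,len(vv)),u,np.float32),vv[None].astype(np.float32),1)[0]
                d.append(vv[np.abs(np.gradient(pr)).argmax()]-v)
        out.append((th,np.polyfit(np.arange(30,100,5),d,1).round(4),np.median(d).round(2)))
    return out
for f in("pics/s3.png","pics/s4.png"):
    for o in lines(f,(-.04,0,.04,.08)): print(f,o)
E
```

```text
time: 5.15
position: [464.7, -120.9, 143.3]
eef_rot: [0.741, 0.672, 0.0, -0.0]
wrist_force: [0.1, -0.4, 0.9]
width: -0.2
gripper_force: 0.0
panel [306 167  59  37 900] corner (np.float64(364.5), np.int64(178)) th 0.025 col 365.2
pics/s3.png (-0.04, array([-0.0367,  5.8654]), np.float64(4.62))
pics/s3.png (0, array([-3.000e-03,  3.739e+00]), np.float64(4.88))
pics/s3.png (0.04, array([0.0134, 3.3764]), np.float64(5.5))
pics/s3.png (0.08, array([0.0116, 3.9505]), np.float64(5.75))
pics/s4.png (-0.04, array([-0.0086,  4.6786]), np.float64(5.12))
pics/s4.png (0, array([0.023, 2.761]), np.float64(5.12))
pics/s4.png (0.04, array([0.0182, 3.4313]), np.float64(5.5))
pics/s4.png (0.08, array([0.027, 3.489]), np.float64(5.75))
```

The corner reading has followed the z moves consistently (0.29, 0.14, 0.07, 0.025, with about +0.025 bias), so the head is level. Next I'll lift, open and go above the grip.

```bash
python3 -m creep '[{"x":0,"y":0,"z":-0.15,"ax":0,"ay":0,"az":0,"grip":0},{"x":0,"y":0,"z":-0.35,"ax":0,"ay":0,"az":0,"grip":0.3},{"x":0.2,"y":0,"z":-0.45,"ax":0,"ay":0,"az":-0.02,"grip":1},{"x":0.4,"y":0,"z":-0.45,"ax":0,"ay":0,"az":-0.02,"grip":1},{"x":0.6,"y":0,"z":-0.45,"ax":0,"ay":0,"az":-0.02,"grip":1}]';python3 -m creep '[{"x":0.1,"y":0,"z":0,"ax":0,"ay":0,"az":0,"grip":1},{"x":0.1,"y":0,"z":0,"ax":0,"ay":0,"az":0,"grip":1},{"x":0.1,"y":0,"z":0,"ax":0,"ay":0,"az":0,"grip":1}]';  python3 - <<'E'
from h import *
go(L+[0,0,133]); head(save="pics/s5.png")
w=optics.read_camera("wrist")["color"][:,:,::-1]; s=cv2.imread("pics/s5.png")
c=np.zeros((420,800,3),np.uint8); c[:315,:420]=cv2.resize(w,(420,315)); c[:414,425:800]=cv2.resize(s[100:238,255:380],None,fx=3,fy=3,interpolation=2)
cv2.imwrite("pics/g1.png",c)
E
```

```text
time: 5.7
position: [477.1, -0.5, 234.5]
eef_rot: [0.738, 0.675, 0.001, 0.001]
wrist_force: [0.8, 0.3, -0.3]
width: 58.0
gripper_force: 0.0
time: 6.0
position: [478.1, 17.6, 233.3]
eef_rot: [0.737, 0.676, -0.0, 0.0]
wrist_force: [-0.1, -0.5, -0.0]
width: 85.7
gripper_force: 0.0
t 6.0 tcp [478.1  17.6 233.3] F [-0.1 -0.5 -0. ] w 85.7 gf 0.0
shift/200 [ 0.024 -0.003  0.502] turn/30 [-0.001  0.001 -0.002]
panel [306 166  59  38 995] corner (np.float64(364.5), np.int64(178)) th 0.025 col 365.2
```

View pics/g1.png

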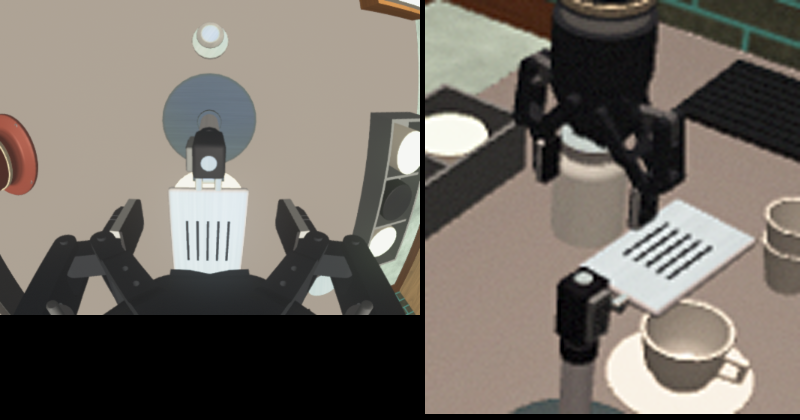

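In the wrist view the grip, at (208,160), is centred between the open pads at 130 and 290. The side view shows the gripper above it and the head at the level reading. I'll descend in steps, watching the force.

```bash
python3 -m creep '[{"x":0.024,"y":-0.003,"z":0.1,"ax":0,"ay":0,"az":0,"grip":1},{"x":0.024,"y":-0.003,"z":0.2,"ax":0,"ay":0,"az":0,"grip":1},{"x":0.024,"y":-0.003,"z":0.27,"ax":0,"ay":0,"az":0,"grip":1},{"x":0.024,"y":-0.003,"z":0.3,"ax":0,"ay":0,"az":0,"grip":1},{"x":0.024,"y":-0.003,"z":0.3,"ax":0,"ay":0,"az":0,"grip":1}]'; python3 -m creep '[{"x":0,"y":0,"z":0.03,"ax":0,"ay":0,"az":0,"grip":1},{"x":0,"y":0,"z":0.06,"ax":0,"ay":0,"az":0,"grip":1},{"x":0,"y":0,"z":0.09,"ax":0,"ay":0,"az":0,"grip":1},{"x":0,"y":0,"z":0.1,"ax":0,"ay":0,"az":0,"grip":1}]'; python3 -m creep '[{"x":0,"y":0,"z":0.02,"ax":0,"ay":0,"az":0,"grip":1},{"x":0,"y":0,"z":0.04,"ax":0,"ay":0,"az":0,"grip":1},{"x":0,"y":0,"z":0.06,"ax":0,"ay":0,"az":0,"grip":1},{"x":0,"y":0,"z":0.075,"ax":0,"ay":0,"az":0,"grip":1},{"x":0,"y":0,"z":0.075,"ax":0,"ay":0,"az":0,"grip":1}]'; python3 -c "
from h import *
go(L+[0,0,133]);head()"
```

```text
time: 6.6
position: [477.6, 21.6, 172.8]
eef_rot: [0.738, 0.675, -0.001, -0.0]
wrist_force: [0.2, -0.3, -0.7]
width: 85.5
gripper_force: 0.0
time: 7.0
position: [477.7, 22.9, 152.9]
eef_rot: [0.737, 0.676, -0.0, -0.0]
wrist_force: [-1.0, -0.9, -0.6]
width: 85.5
gripper_force: 0.0
time: 7.5
position: [477.7, 23.0, 138.1]
eef_rot: [0.737, 0.676, -0.0, -0.0]
wrist_force: [0.4, 0.1, 0.1]
width: 85.4
gripper_force: 0.0
t 7.5 tcp [477.7  23.  138.1] F [0.4 0.1 0.1] w 85.4 gf 0.0
shift/200 [-0.003  0.001  0.025] turn/30 [-0.002  0.    -0.002]
panel [328 166  37  38 557] corner (np.float64(364.5), np.int64(178)) th 0.025 col 365.2
```

```bash
python3 -m creep '[{"x":0,"y":0,"z":0,"ax":0,"ay":0,"az":0,"grip":0.45},{"x":0,"y":0,"z":0,"ax":0,"ay":0,"az":0,"grip":0.45},{"x":0,"y":0,"z":0,"ax":0,"ay":0,"az":0,"grip":0.45},{"x":0,"y":0,"z":0,"ax":0,"ay":0,"az":0,"grip":0},{"x":0,"y":0,"z":0,"ax":0,"ay":0,"az":0,"grip":0}]' 40; python3 -m creep '[{"x":0,"y":0,"z":0,"ax":0,"ay":0,"az":0,"grip":0},{"x":0,"y":0,"z":0,"ax":0,"ay":0,"az":0,"grip":0},{"x":0,"y":0,"z":0,"ax":0,"ay":0,"az":0,"grip":0}]' 40
python3 - <<'E'
from h import *
go(L+[0,0,133]); head()
s=optics.read_camera("side")["color"][:,:,::-1]; cv2.imwrite("pics/g2.png",cv2.resize(s[120:260,265:365],None,fx=4.2,fy=4.2,interpolation=2))
E
```

```text
time: 8.05
position: [477.9, 22.9, 138.9]
eef_rot: [0.738, 0.675, -0.0, -0.0]
wrist_force: [-0.4, 1.1, 3.1]
width: 29.7
gripper_force: 44.2
time: 8.35
position: [477.9, 23.0, 138.9]
eef_rot: [0.738, 0.675, -0.0, -0.0]
wrist_force: [-0.6, 0.5, 6.4]
width: 29.4
gripper_force: 44.8
t 8.35 tcp [477.9  23.  138.9] F [-0.6  0.5  6.4] w 29.4 gf 44.8
shift/200 [-0.003 -0.     0.03 ] turn/30 [-0.001 -0.    -0.005]
panel [319 166  46  38 725] corner (np.float64(364.5), np.int64(178)) th 0.025 col 365.2
```

The fingers closed to 29.4 mm, so the paddle is in. I'll test with a small lift.

```bash
python3 -m creep '[{"x":0,"y":0,"z":-0.01,"ax":0,"ay":0,"az":0,"grip":0},{"x":0,"y":0,"z":-0.02,"ax":0,"ay":0,"az":0,"grip":0},{"x":0,"y":0,"z":-0.03,"ax":0,"ay":0,"az":0,"grip":0},{"x":0,"y":0,"z":-0.04,"ax":0,"ay":0,"az":0,"grip":0},{"x":0,"y":0,"z":-0.05,"ax":0,"ay":0,"az":0,"grip":0}]'; python3 -c "
from h import *
go(L+[0,0,238]);head(8)"
```

```text
time: 8.95
position: [477.9, 23.0, 148.4]
eef_rot: [0.737, 0.675, -0.0, -0.0]
wrist_force: [1.9, 1.4, -5.2]
width: 29.9
gripper_force: 44.3
t 8.95 tcp [477.9  23.  148.4] F [ 1.9  1.4 -5.2] w 29.9 gf 44.3
shift/200 [-0.003 -0.    -0.448] turn/30 [-0.001 -0.    -0.003]
panel [319 164  47  37 722] corner (np.float64(365.5), np.int64(176)) th 0.015 col 365.5
```

Force is 5 N down, which matches the weight plus friction, and the head rises with the grip, so the mast is sliding. Pulling it up.

```bash
python3 -m creep '[{"x":0,"y":0,"z":-0.05,"ax":0,"ay":0,"az":0,"grip":0},{"x":0,"y":0,"z":-0.1,"ax":0,"ay":0,"az":0,"grip":0},{"x":0,"y":0,"z":-0.15,"ax":0,"ay":0,"az":0,"grip":0},{"x":0,"y":0,"z":-0.2,"ax":0,"ay":0,"az":0,"grip":0},{"x":0,"y":0,"z":-0.25,"ax":0,"ay":0,"az":0,"grip":0}]'; python3 -m creep '[{"x":0,"y":0,"z":-0.05,"ax":0,"ay":0,"az":0,"grip":0},{"x":0,"y":0,"z":-0.1,"ax":0,"ay":0,"az":0,"grip":0},{"x":0,"y":0,"z":-0.14,"ax":0,"ay":0,"az":0,"grip":0},{"x":0,"y":0,"z":-0.17,"ax":0,"ay":0,"az":0,"grip":0},{"x":0,"y":0,"z":-0.18,"ax":0,"ay":0,"az":0,"grip":0}]';python3 -c "
from h import *
go(L+[0,0,239]);head(95)"
```

```text
time: 9.5
position: [477.9, 22.9, 199.6]
eef_rot: [0.737, 0.676, -0.0, 0.0]
wrist_force: [2.9, 0.3, -7.4]
width: 29.6
gripper_force: 44.5
time: 10.0
position: [477.8, 22.9, 235.1]
eef_rot: [0.737, 0.676, -0.0, 0.0]
wrist_force: [1.4, 0.5, -5.4]
width: 29.4
gripper_force: 44.6
t 10.0 tcp [477.8  22.9 235.1] F [ 1.4  0.5 -5.4] w 29.4 gf 44.6
shift/200 [-0.003  0.    -0.02 ] turn/30 [-0.     0.    -0.002]
panel [322 136  48  37 717] corner (np.float64(369.5), np.int64(148)) th 0.01 col 370.1
```

```bash
python3 -m creep '[{"x":0,"y":0,"z":-0.01,"ax":0,"ay":0,"az":0,"grip":0},{"x":0,"y":0,"z":-0.02,"ax":0,"ay":0,"az":0,"grip":0},{"x":0,"y":0,"z":-0.02,"ax":0,"ay":0,"az":0,"grip":0},{"x":0,"y":0,"z":-0.02,"ax":0,"ay":0,"az":0,"grip":0}]'; python3 -m creep '[{"x":0,"y":0,"z":-0.005,"ax":0,"ay":0,"az":0,"grip":0},{"x":0,"y":0,"z":-0.008,"ax":0,"ay":0,"az":0,"grip":0},{"x":0,"y":0,"z":-0.008,"ax":0,"ay":0,"az":0,"grip":0},{"x":0,"y":0,"z":-0.008,"ax":0,"ay":0,"az":0,"grip":0}]';python3 -c "
from h import *
go(L+[0,0,239]);head(100)"
```

```text
time: 10.45
position: [477.9, 23.0, 238.6]
eef_rot: [0.737, 0.676, -0.0, -0.0]
wrist_force: [-0.2, 0.6, -3.3]
width: 29.2
gripper_force: 44.9
time: 10.85
position: [477.8, 23.0, 239.0]
eef_rot: [0.737, 0.676, -0.0, -0.001]
wrist_force: [4.6, 1.2, -16.0]
width: 29.4
gripper_force: 43.6
t 10.85 tcp [477.8  23.  239. ] F [  4.6   1.2 -16. ] w 29.4 gf 43.6
shift/200 [-0.003  0.     0.   ] turn/30 [-0.002 -0.001 -0.002]
panel [322 135  48  36 711] corner (np.float64(369.5), np.int64(146)) th 0.015 col 370.4
```

The stop is felt at +100 mm, with 16 N on it. One last look to check that the head is level.

Run:
```python
from h import *
im=optics.read_camera("side")["color"][:,:,::-1]
b=cv2.resize(im[100:220,290:390],None,fx=5,fy=5,interpolation=2)
for th,c in((-.04,(255,0,0)),(0,(0,0,255)),(.04,(0,200,0))):
    pts=np.array([(pix("side",corner(th,s,w,100))-[290,100]+.5)*5 for s,w in((12,-45),(152,-45),(152,45))]).astype(int)
    cv2.polylines(b,[pts],False,c,1)
cv2.imwrite("pics/f.png",b)
```

```text
(no output)
```

View pics/f.png

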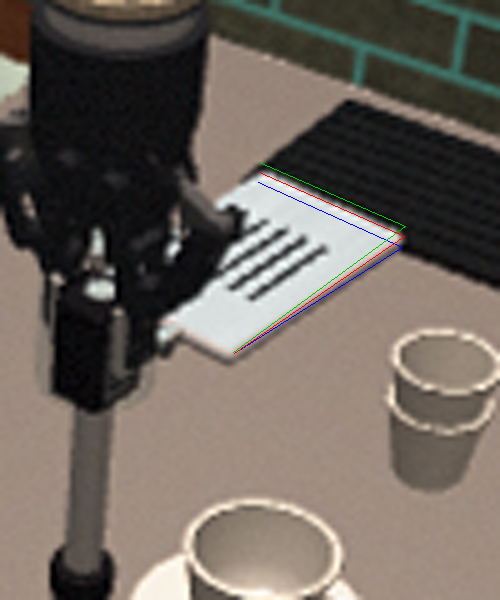

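The panel edge lies on the level (red) outline, with its corner at (402,237). The mast is fully drawn, the grip is held and the cup is undisturbed.

```bash
python3 -c "
from cell import env
print(env.sign_off())"
```

```text
the job is handed in; nothing more can be done
None
```

I handed the job in at about 11 s, with the head folded level (within about 0.02 rad by camera), the mast pulled up 100 mm to its top stop, the paddle still squeezed in the grip, and no sign that the cup or anything else on the counter was disturbed.

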